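# Right the fallen glass reference cell and hold it in the photometer's light path

## Robot

A 6-joint arm with a two-finger parallel gripper is mounted at the origin on a cart in front of the work surface, level with it; the furniture and walls round the work are solid. World frame = base frame: x ahead of the robot, y to its left, z up, the work surface at z = 0. Lengths are in m, angles in rad, forces in N, time in s.
With the tool pointing down it reaches from about 0.35 to 1 m from the base axis. Payload 7.1 kg.
Tool frame: the origin (TCP) lies midway between the tips of the shut fingers; the grasp point (between the pads) lies 19 mm behind it (r.pinch_z is the distance from the TCP to the grasp point, in m); z points along the fingers, y is the line along which they close (so a half turn about z gives the same grasp; the last joint's range is limited). The gripper opens to 85 mm and grips with 20 to 120 N. Pads are 22 mm wide; open, the fingers measure 114 mm over their backs; the gripper's body (76 mm by 85 mm) begins 54 mm behind the grasp point. The pads swing forward as they close: fully open they stand 13 mm farther back than shut.
Start: joints at [-1.306, 0.423, 1.63, -0, 1.089, -0.019], TCP at [0.175, -0.6, 0.231] pointing down, gripper open.
Joint ranges: [-3, 3], [-0.9, 2.11], [0.09, 2.58], [-1.31, 4.45], [0.11, 2.69], [-2.54, 2.54]. Speed limits (rad/s): [2.39, 2.39, 3.01, 3.14, 3.14, 3.14].

## Interface

Orientations are given as a unit quaternion [x, y, z, w].
In Python, from rig import r gives the robot as it stands. The module is installed in compiled form; this text tells all that it offers.
- The arm moves only by the tool jog_arm, never from a script. Its argument "steps" is a list of rows, each a list of 4 numbers: the shift along the tool's x, y, z in cm, then the turn about the tool's z in degrees. A call has exactly 10 rows; each row is the pose to reach, as a shift and turn from the pose commanded when the call began, along the tool's axes at that moment; what a row does not reach only later rows make up. A row lasts 1/10 s, in which the tool goes at most 50 mm and 8.59 degrees, less where a joint would pass 70% of its speed; a pose out of reach is approached as far as the arm can. A call with a gripper value outside its range is refused whole. "claw" is the opening in per cent of the stroke, from 0 (shut) to 100 (fully open), set as the call begins (left out, the last holds). The fingers move at their own pace and stop on an object; the grip force is fixed at half the most. Time passes only in rows, so rows that repeat a pose let the fingers close, or fill a call up. It gives the time, the measured TCP pose, the force, the opening and the grip force at its end, in the units of the state.
- r.sense(): the state, without advancing time (a new reading comes with each control period).
- r.snapshot(name): name is "side" or "top"; returns (picture, depth): 400x640x3 uint8, red, green, blue; 400x640 float32, m along the optical axis (not along the pixel's ray), 0 where there is no reading.
- r.get_calibration(name): a dict with "fx", "fy", "cx", "cy" (pixels), "k1" (the pictures are not rectified: a ray, as slopes to the right and down, at radius r is drawn at 1 + k1 r^2 times it, then the intrinsics apply), "view" (4x4, takes a point from world to camera coordinates). Camera axes: x right, y up, looking along -z (the intrinsics and any distortion apply to the point x, -y, -z); pixel columns grow to the right and rows downward; lengths in m; the calibration is good to about 2 mm. A picture is of the moment at which its call begins. get_calibration takes no time and is no camera call.
- r.sign_off(): hands the job in; it is judged then, once.
The state is a dict: "time_s": time; "joints": joint angles; "joint_vel": joint speeds; "joint_torque": joint torques, N m; "tcp_pos": TCP position; "tcp_rot": TCP orientation; "contact_force": force on the tool from outside, world axes, zero at the start; "wrist_torque": the same for the moment, N m; "grip_width": opening from 0.0 (shut) to 1.0 (fully open); "grip_force": force on a finger pad.
Only numpy, scipy, OpenCV 4.12 (cv2) and the standard library are available. Lean on these libraries where they do the work, as an engineer would, in place of code of your own. Each camera call takes 0.05 s, during which the arm holds its last target. There are 200 camera calls.

## Task

The amber glass reference cell has fallen over: stand it upright on its black foot on the worktop and let go of it, then take it again and hold it in the gap of the photometer, upright and clear of the instrument, midway between lamp and detector, with the beam passing squarely through the middle of its two clear faces. Grip it by its two white frosted faces only, never let the robot touch the clear amber faces or the black foot, do not bump the instrument and leave the other things where they are. Finish while holding it there: do not let go.

Things in the scene. Friction and masses are not known exactly. Their poses are not given: they have to be found in the camera images.
- cell: Solid amber glass cell, a block 36 x 30 x 80 mm, about 0.22 kg. Origin: centre of the underside of its black foot. Own z: along its length, foot to top. Own x: across the clear faces (36 mm), the way light passes. Own y: across the white frosted faces (30 mm), the way to grip. At the start it lies on one clear face, origin 18 mm above the worktop, frosted faces being the two upright long sides.
- cell_mid (a point): Middle of the glass of the cell, level with the centre of its clear faces: 44 mm from the foot's underside along own z. Axes as those of cell.
- clear_a: Clear amber face of the cell on its own +x side, 24.5 mm wide and 72 mm long, from 8 to 80 mm above the foot's underside; must not be touched by the robot. Its origin is that of the cell.
- clear_b: The other clear amber face, on the own -x side of the cell, same size; must not be touched by the robot. Its origin is that of the cell.
- frosted_a: White frosted face of the cell on its own +y side, 36 mm wide and 72 mm long, from 8 to 80 mm above the foot's underside; to be gripped. Its origin is that of the cell.
- frosted_b: The other white frosted face, on the own -y side of the cell, same size; to be gripped. Its origin is that of the cell.
- cell_foot: Black foot of the cell, 36 x 30 x 8 mm, flush with the faces; not to be touched by the robot. Its origin is that of the cell.
- photometer: Open-bench photometer, fixed. Grey base plate 96 (own x) x 220 (own y) x 10 mm, white lamp housing at own +y, blue detector housing at -y, each 70 (x) x 66 (y) mm, tops 92 mm above the worktop. The 70 mm gap between them is open above and to both sides along own x. The beam runs along own y, 70 mm above the worktop, from yellow lens to black window. Origin: underside centre of the plate.
- beam_mid (a point): Point on the beam midway between lamp and detector, 70 mm above the worktop; same axes as the photometer (beam along y).
- bottle: White reagent bottle with blue cap, 56 mm wide, 101 mm high, standing; origin at the centre of its underside. Bystander.
- bean_cup: Clear cup of pale beans with red lid, 62 mm wide, 73 mm high, standing; origin at the centre of its underside. Bystander.
- bench_timer: White bench timer, 66 x 66 x 19 mm; origin at the centre of its underside. Bystander.
Not all that is in view belongs to the job. There is more than one size of the cell; the one meant has the size given above.

How it is judged:
By the outcome, as a careful person would: the job done as asked, in the order asked, and still so for the second after the job is handed in, while the arm keeps its last pose, push and grip.
It also fails if it takes over 67 s, if anything falls off the work surface, if the arm or the gripper's body presses on something with over 40 N, if the wrist force passes 120 N, or if a joint passes its speed limit or range.

## Working session

There is one attempt and no reset: what is moved stays moved. The work goes in short steps, Python scripts to look and compute and a tool call to move; the robot and the scene stay as the last step left them, time stands still between calls to the robot, and variables do not carry over. Pictures are saved under pics/ and viewed, at most 10 in all, crops included, and the job is handed in when it is done.

Besides the shell and the picture viewer there is one more tool, called as a command line: name --pt "numbers of a row" for each row, then --argument value for the rest. jog_arm: Moves the arm, as the interface text tells. Its arguments: {"type":"object","properties":{"steps":{"type":"array","items":{"type":"array","items":{"type":"number"}}},"claw":{"type":"number"}},"required":["steps"]}

```bash
mkdir -p pics
cat > h.py <<'E'
import numpy as np, cv2
from rig import r
def snap(n):
    p,d=r.snapshot(n); return p,d,r.get_calibration(n)
def rays(c,uv):
    uv=np.asarray(uv,float).reshape(-1,1,2)
    q=np.stack([(uv[:,0,0]-c['cx'])/c['fx'],(uv[:,0,1]-c['cy'])/c['fy']],1)
    s=q.copy()
    for _ in range(20): s=q/(1+c['k1']*(s**2).sum(1,keepdims=True))
    V=np.array(c['view']);R=V[:3,:3];o=-R.T@V[:3,3]
    dc=np.c_[s[:,0],-s[:,1],-np.ones(len(s))]
    return o,dc@R
def plane(c,uv,z):
    o,d=rays(c,uv); return o+d*((z-o[2])/d[:,2])[:,None]
def depthpts(c,uv,dep):
    o,d=rays(c,uv); return o+d*np.asarray(dep)[:,None]
def proj(c,P):
    V=np.array(c['view']);q=np.atleast_2d(P)@V[:3,:3].T+V[:3,3]
    s=np.c_[q[:,0]/-q[:,2],-q[:,1]/-q[:,2]]; s=s*(1+c['k1']*(s**2).sum(1,keepdims=True))
    return s*[c['fx'],c['fy']]+[c['cx'],c['cy']]
def save(p,n): cv2.imwrite('pics/'+n,cv2.cvtColor(p,cv2.COLOR_RGB2BGR))
E
python3 - <<'E'
from h import *
for n in ('top','side'):
    p,d,c=snap(n); save(p,n+'0.png'); np.save(n+'0.npy',d)
    V=np.array(c['view']); print(n,c['fx'],c['k1'],(-V[:3,:3].T@V[:3,3]).round(3),V[:3,:3].round(2).tolist())
print({k:np.round(v,3).tolist() for k,v in r.sense().items()}, r.pinch_z)
E
```

```text
top 454.7612842689839 -0.015937674754698337 [0.384 0.222 1.199] [[-0.02, -1.0, -0.01], [0.99, -0.02, 0.1], [-0.1, -0.01, 0.99]]
side 410.96025328177 -0.09960868851606396 [ 0.406 -0.342  0.811] [[0.99, -0.15, 0.01], [0.11, 0.79, 0.61], [-0.1, -0.6, 0.79]]
{'time_s': 0.1, 'joints': [-1.306, 0.424, 1.631, -0.0, 1.089, -0.019], 'joint_vel': [-0.0, -0.001, -0.002, 0.0, 0.001, -0.001], 'joint_torque': [0.0, -55.843, -28.245, -0.0, 0.003, -0.0], 'tcp_pos': [0.175, -0.6, 0.231], 'tcp_rot': [0.99, 0.141, -0.0, -0.001], 'contact_force': [-0.542, 0.863, -0.085], 'wrist_torque': [-0.005, -0.004, 0.023], 'grip_force': 0.0, 'grip_width': 1.003} 0.0187
```

View pics/top0.png

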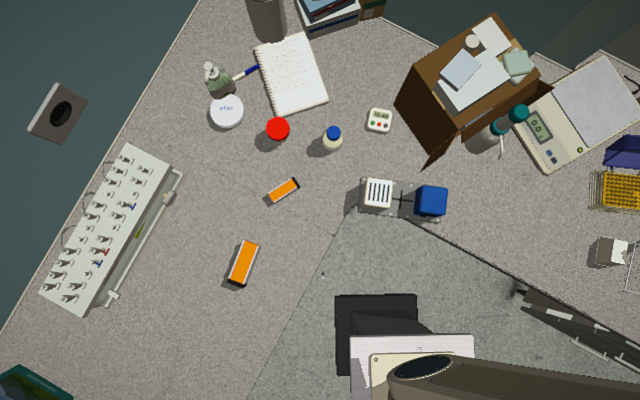

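View pics/side0.png

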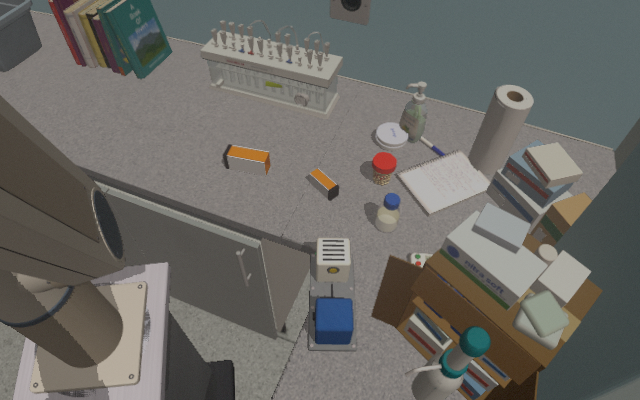

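Both views show two amber cells with a black foot: one in the top view at about (282,190), one at (243,263). The photometer has its lamp at (379,195) and detector at (431,200). Next I measure them.

```bash
cat > m.py <<'E'
from h import *
import sys
p=cv2.cvtColor(cv2.imread('pics/top0.png'),cv2.COLOR_BGR2RGB); d=np.load('top0.npy'); c=r.get_calibration('top')
hsv=cv2.cvtColor(p,cv2.COLOR_RGB2HSV)
def blobs(m,amin=80):
    n,l,s,ce=cv2.connectedComponentsWithStats(m.astype(np.uint8))
    return [(l==i,ce[i],s[i,4]) for i in range(1,n) if s[i,4]>=amin]
def rect(P): # P Nx2 metres
    (x,y),(w,h),a=cv2.minAreaRect((P*1000).astype(np.float32)); return np.round([x,y,w,h,a],1)
H,S,Vv=hsv[...,0],hsv[...,1],hsv[...,2]
am=(H>8)&(H<22)&(S>180)&(Vv>150)
for m,ce,a in blobs(am):
    if ce[0]>350: continue
    v,u=np.nonzero(m); z=depthpts(c,np.c_[u,v],d[v,u])[:,2]; zt=np.median(z)
    ys,xs=int(ce[1]),int(ce[0]); 
    print('amber',ce.round(1),a,'ztop',zt.round(4),rect(plane(c,np.c_[u,v],zt)[:,:2]))
    # whole: points with height near top in neighbourhood
    vv,uu=np.mgrid[ys-35:ys+35,xs-35:xs+35]; vv=vv.ravel();uu=uu.ravel()
    Q=depthpts(c,np.c_[uu,vv],d[vv,uu]); k=np.abs(Q[:,2]-zt)<0.008
    print('  whole',rect(Q[k,:2]),k.sum())
    dk=k&(Vv[vv,uu]<80); print('  dark mean',Q[dk,:2].mean(0).round(4),dk.sum(),'amber mean',plane(c,np.c_[u,v],zt)[:,:2].mean(0).round(4))
vv,uu=np.mgrid[165:235,340:460]; vv=vv.ravel();uu=uu.ravel()
Q=depthpts(c,np.c_[uu,vv],d[vv,uu]); k=(Q[:,2]>0.08)&(Q[:,2]<0.105)
print('z top hist',np.median(Q[k,2]))
m=np.zeros(d.shape,bool); m[vv[k],uu[k]]=1
for b,ce,a in blobs(m,200):
    v,u=np.nonzero(b); print('housing',ce.round(1),a,rect(depthpts(c,np.c_[u,v],d[v,u])[:,:2]), p[int(ce[1]),int(ce[0])])
E
python3 m.py
```

```text
amber [282.1 189.9] 236 ztop 0.035 [532.6 322.6  22.   72.2  31.4]
  whole [535.5 320.   30.8  79.5  32.3] 370
  dark mean [0.5532 0.2882] 24 amber mean [0.5325 0.3225]
amber [243.3 261.6] 534 ztop 0.05 [352.2 421.1  32.5 103.3  68. ]
  whole [347.4 424.6  43.3 114.3  67.5] 786
  dark mean [0.2992 0.4443] 63 amber mean [0.3518 0.4213]
z top hist 0.09063689035711753
housing [377.7 192.2] 761 [515.1  82.5  66.6  70.1  81.1] [206 210 210]
housing [432.5 199.4] 782 [493.4 -52.1  68.4  70.8  80.9] [ 33  83 161]
```

```bash
python3 -c "
import cv2
a=cv2.imread('pics/top0.png')
x=cv2.resize(a[160:300,210:310],None,fx=4,fy=4,interpolation=cv2.INTER_CUBIC)
y=cv2.resize(a[160:240,345:460],None,fx=3.4,fy=3.4,interpolation=cv2.INTER_CUBIC)
import numpy as np
o=np.zeros((560,800,3),np.uint8);o[:560,:400]=x;o[:y.shape[0],405:405+y.shape[1]]=y[:,:395];cv2.imwrite('pics/crop0.png',o)"
```

```text
(no output)
```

View pics/crop0.png

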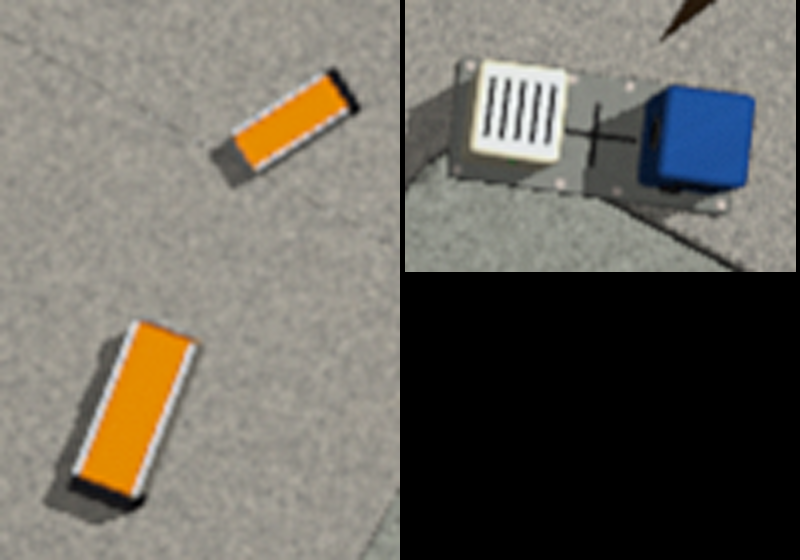

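The crop confirms it: the small upper cell, with its foot at the right end near (345,90) in the crop, is 31 x 79.5 mm and the one meant; the other is 43 x 114 mm. I check the surroundings before moving.

Run:
```python
from h import *
d=np.load('top0.npy'); c=r.get_calibration('top')
v,u=np.mgrid[0:400:2,0:640:2]; v=v.ravel();u=u.ravel(); k=d[v,u]>0
Q=depthpts(c,np.c_[u,v][k],d[v,u][k])
k=(Q[:,0]>.2)&(Q[:,0]<.85)&(np.abs(Q[:,1])<.6)
xs=np.arange(.2,.85,.05); ys=np.arange(.55,-.6,-.05)
print('y    ',*[f'{y:5.2f}' for y in ys])
for x in xs[::-1]:
    print(f'{x:.2f}',*[ (lambda z: f'{z.max()*100:5.0f}' if len(z) else '  -')(Q[(abs(Q[:,0]-x)<.025)&(abs(Q[:,1]-y)<.025),2]) for y in ys])
```

```text
y      0.55  0.50  0.45  0.40  0.35  0.30  0.25  0.20  0.15  0.10  0.05 -0.00 -0.05 -0.10 -0.15 -0.20 -0.25 -0.30 -0.35 -0.40 -0.45 -0.50 -0.55
0.80     1    18    18     1     2     2     2     2     0     0     0    28    28    32    31    30   -   -   -     8     8     8     8
0.75     1    17     3     0     2     1     2     2     0     2    10    28    34    34    32    31    29     7     8     8     8     8     9
0.70     0     3     4     0     8     8     0    10     7     2     2    34    34    34    32    31    27    26     7     8     8     8     8
0.65     1     0     1     0     7     8     0    10     8     1     0     1    32    32    28    29     1     6     7     8     8    13    13
0.60     0     1     1     1     0     0     1     0     1     0     0     0    28    27     6    18     1     5     6     7     8    15    15
0.55     0     0     1     0     4     4     1     0     0     9    10     5    25     1     0     0     0     1     5     6     1     7     6
0.50     1     1     1     0     4     4     1     1     1    10    10     9    10    10     1     1    
[... 196 characters left out ...]
 0     5     6     1     0     1     0   -89   -89   -89   -89     0     0     1     1     1     0     0     1     0     6     6
0.35     0     0     6     5     1     0     0     1   -89   -89   -89   -89   -89   -89     1     1     0     0     0     0     1     6     6
0.30     0     1     5     6     0     0     0   -89   -89   -89   -89   -89   -89   -89   -89   -88     0     0     0     0     1     5     5
0.25     1     0     0     0     0     0    -0   -89   -89   -89   -89   -89   -89   -89   -89   -89   -89     0     1     1     1     0     0
0.20     0     1     0     1     0     0   -89   -88   -89   -88   -87   -89    60    65    66   -89   -89   -89   -89     0     1     0     0
```

jog_arm --pt "2.7 -2.6 -0.2 -3.6" --pt "5.3 -5.1 -0.4 -7.2" --pt "8 -7.7 -0.6 -10.8" --pt "10.7 -10.2 -0.8 -14.4" --pt "13.3 -12.8 -1 -18" --pt "16 -15.3 -1.2 -21.6" --pt "18.7 -17.9 -1.4 -25.2" --pt "21.3 -20.4 -1.6 -28.8" --pt "24 -23 -1.8 -32.4" --pt "26.7 -25.6 -2 -36"

```text
time_s: 1.1
tcp_pos: [0.36, -0.278, 0.2513]
tcp_rot: [0.897, 0.441, -0.0, -0.0]
contact_force: [-0.0, 0.4, 0.3]
grip_width: 0.999
grip_force: 0.0
```

```bash
cat >> h.py <<'E'
def yaw():
    q=r.sense()['tcp_rot']; return np.degrees(np.arctan2(2*(q[0]*q[1]+q[3]*q[2]),1-2*(q[1]**2+q[2]**2)))
def to(P,a):
    s=r.sense(); y=yaw(); t=np.radians(y); D=np.array(P)-s['tcp_pos']
    ex=np.array([np.cos(t),np.sin(t),0]); ey=np.array([np.sin(t),-np.cos(t),0])
    tz=np.array([0,0,-1])
    print('t',round(float(s['time_s']),2),'tcp',np.round(s['tcp_pos'],4),'yaw',round(y,2),'j',np.round(s['joints'],2),'go cm',np.round([D@ex*100,D@ey*100,D@tz*100],2),'turn',round((y-a+180)%360-180,2))
E
python3 -c "
from h import *
to([.43,.0,.25],92)"
```

```text
t 1.1 tcp [ 0.36   -0.278   0.2513] yaw 52.39 j [-0.68  0.14  1.97  0.    1.03 -0.03] go cm [ 26.3  -11.42   0.13] turn -39.61
```

jog_arm --pt "2.6 -1.1 0 -4" --pt "5.3 -2.3 0 -8" --pt "7.9 -3.4 0 -12" --pt "10.5 -4.6 0 -16" --pt "13.2 -5.7 0 -20" --pt "15.8 -6.8 0 -24" --pt "18.4 -8 0 -28" --pt "21 -9.1 0 -32" --pt "23.7 -10.3 0 -36" --pt "26.3 -11.4 0 -39.6"

```text
time_s: 2.1
tcp_pos: [0.4304, -0.0004, 0.2512]
tcp_rot: [0.695, 0.719, -0.0, -0.0]
contact_force: [0.3, -0.5, -0.5]
grip_width: 1.003
grip_force: 0.0
```

```bash
python3 -c "
from h import *
to([.52,.345,.25],122)"
```

```text
t 2.1 tcp [ 4.304e-01 -4.000e-04  2.512e-01] yaw 92.03 j [-0.03  0.1   2.02  0.    1.02 -0.06] go cm [34.21 10.18  0.12] turn -29.97
```

jog_arm --pt "3.5 1 0 -3" --pt "7 2 0 -6" --pt "10.5 3 0 -9" --pt "14 4 0.5 -12" --pt "17.5 5.1 1.5 -15" --pt "21 6.2 3 -18" --pt "24.5 7.3 5 -21" --pt "28 8.3 7 -24" --pt "31.4 9.4 9 -27" --pt "34.2 10.1 11 -30"

```text
time_s: 3.1
tcp_pos: [0.5206, 0.3453, 0.1401]
tcp_rot: [0.485, 0.875, 0.0, -0.0]
contact_force: [-0.1, -0.1, 0.2]
grip_width: 0.999
grip_force: 0.0
```

Run:
```python
from h import *
to([.5217,.342,.12],122)
p,d,c=snap('side'); np.save('side1.npy',d)
q=proj(c,[[.5355,.32,.035]])[0]; print(q)
x0,y0=(q-[80,60]).astype(int); save(cv2.resize(p[y0:y0+120,x0:x0+160],None,fx=5,fy=5,interpolation=cv2.INTER_CUBIC),'side1.png')
# predicted top-corner points vs image: 30x80 rect at z .036
hsv=cv2.cvtColor(p,cv2.COLOR_RGB2HSV); m=((hsv[...,0]>8)&(hsv[...,0]<22)&(hsv[...,1]>150)&(hsv[...,2]>150)).astype(np.uint8)
n,l,s,ce=cv2.connectedComponentsWithStats(m)
for i in range(1,n):
    if s[i,4]>40 and np.hypot(*(ce[i]-q))<60:
        v,u=np.nonzero(l==i); P=plane(c,np.c_[u,v],.036)
        print(ce[i],s[i,4],cv2.minAreaRect((P[:,:2]*1000).astype(np.float32)),P.mean(0))
```

```text
t 3.1 tcp [0.5206 0.3453 0.1401] yaw 122.02 j [0.57 0.53 1.69 0.   0.92 0.01] go cm [-0.33 -0.08  2.01] turn 0.02
[324.87124755 179.08941972]
[322.83684211 178.62631579] 190 ((530.2528076171875, 322.00177001953125), (22.287038803100586, 69.78545379638672), 32.265995025634766) [0.53046124 0.32151843 0.036     ]
```

View pics/side1.png

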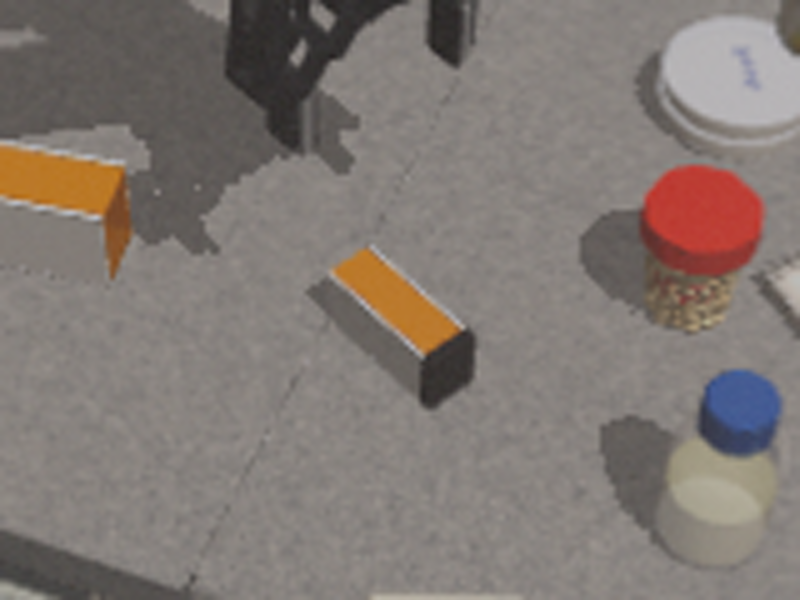

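The close side view agrees within 2 mm: the amber top is centred at (323,179), the foot points toward the lower right, and there is free space there. I descend and grip near the top end.

jog_arm --pt "-0.3 -0.3 2 0" --pt "-0.3 -0.3 4 0" --pt "-0.3 -0.3 6 0" --pt "-0.3 -0.3 8 0" --pt "-0.3 -0.3 9.5 0" --pt "-0.3 -0.3 11 0" --pt "-0.3 -0.3 12.2 0" --pt "-0.3 -0.3 13.1 0" --pt "-0.3 -0.3 13.6 0" --pt "-0.3 -0.3 13.85 0" --claw 70

```text
time_s: 4.15
tcp_pos: [0.5194, 0.3393, 0.0025]
tcp_rot: [0.486, 0.874, -0.0, -0.0]
contact_force: [-0.2, 0.9, -0.8]
grip_width: 0.7
grip_force: 0.0
```

jog_arm --pt "0 0 0 0" --pt "0 0 0 0" --pt "0 0 0 0" --pt "0 0 0 0" --pt "0 0 0 0" --pt "0 0 0 0" --pt "0 0 0 0" --pt "0 0 0 0" --pt "0 0 0 0" --pt "0 0 0 0" --claw 0

```text
time_s: 5.15
tcp_pos: [0.5199, 0.3396, 0.0036]
tcp_rot: [0.486, 0.874, 0.001, 0.0]
contact_force: [0.4, -0.1, 6.4]
grip_width: 0.345
grip_force: 60.0
```

Run:
```python
from h import *
to([.52,.34,.0],122); print(r.sense()['grip_width'],r.sense()['grip_force'])
p,d,c=snap('side')
q=proj(c,[[.5355,.32,.035]])[0]
x0,y0=(q-[60,60]).astype(int); a=cv2.resize(p[y0:y0+100,x0:x0+100],None,fx=4,fy=4,interpolation=cv2.INTER_CUBIC)
p,d,c=snap('top')
q=proj(c,[[.5355,.32,.035]])[0]
x0,y0=(q-[50,50]).astype(int); b=cv2.resize(p[y0:y0+100,x0:x0+100],None,fx=4,fy=4,interpolation=cv2.INTER_CUBIC)
save(np.hstack([a,b]),'grip.png')
```

```text
t 5.15 tcp [0.5199 0.3396 0.0036] yaw 121.86 j [ 0.56  0.73  1.73 -0.    0.68  0.  ] go cm [0.03 0.02 0.36] turn -0.14
0.3452783828898265 60.01425504684448
```

View pics/grip.png

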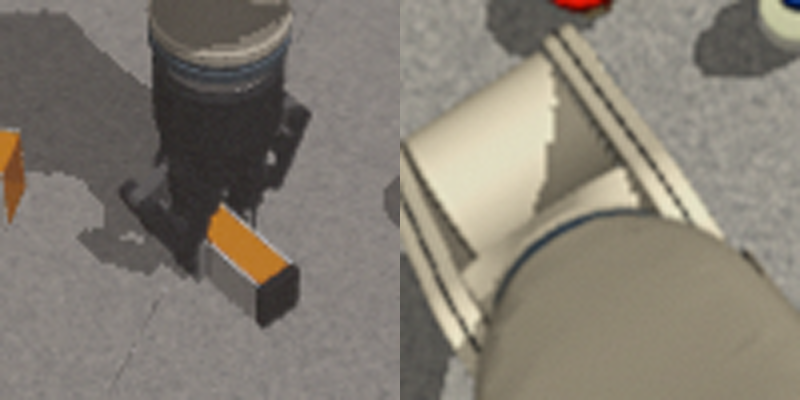

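jog_arm --pt "-0.1 0 -0.8 0" --pt "-0.2 0 -1.6 0" --pt "-0.4 0 -2.4 0" --pt "-0.7 0 -3.2 0" --pt "-1.1 0 -4.0 0" --pt "-1.6 0 -4.8 0" --pt "-2.2 0 -5.6 0" --pt "-3 0 -6.5 0" --pt "-3 0 -7.4 0" --pt "-3 0 -7.4 0"

```text
time_s: 6.25
tcp_pos: [0.5363, 0.3139, 0.0784]
tcp_rot: [0.486, 0.874, 0.001, 0.001]
contact_force: [0.6, -0.0, -3.3]
grip_width: 0.343
grip_force: 59.2
```

```bash
cat > tilt.py <<'E'
from h import *
def tilt(name=None):
    s=r.sense(); T=np.array(s['tcp_pos']); y=np.radians(yaw()); e=np.array([np.cos(y),np.sin(y)])
    p,d,c=snap('side'); hsv=cv2.cvtColor(p,cv2.COLOR_RGB2HSV)
    q=proj(c,[T])[0]; m=np.zeros(d.shape,bool); x,yy=q.astype(int); m[max(0,yy-45):yy+45,max(0,x-45):x+45]=1
    am=m&(hsv[...,0]>5)&(hsv[...,0]<25)&(hsv[...,1]>150)&(hsv[...,2]>60)
    v,u=np.nonzero(am&(d>0)); P=depthpts(c,np.c_[u,v],d[v,u])
    print('amber n',len(u)); 
    if len(u)>15:
        ctr=P.mean(0); n=np.linalg.svd(P-ctr)[2][2]; n*=np.sign(n[2]+1e-9)
        print(' ctr',ctr.round(3),'normal',n.round(2),'in tool: along x %.2f y %.2f'%(n[:2]@e, n[0]*np.sin(y)-n[1]*np.cos(y)),'tilt deg',np.degrees(np.arctan2(abs(n[:2]@e),n[2])).round(1),'resid mm',(1000*np.abs((P-ctr)@n).mean()).round(1))
    x0,y0=max(0,x-50),max(0,yy-50)
    if name: save(cv2.resize(p[y0:y0+100,x0:x0+100],None,fx=5,fy=5,interpolation=cv2.INTER_CUBIC),name)
E
python3 -c "
from tilt import *
tilt('t1.png'); to([.5642,.2694,.08],122); print(r.sense()['grip_width'],r.sense()['grip_force'])"
```

```text
amber n 184
 ctr [0.55  0.289 0.111] normal [0.13 0.05 0.99] in tool: along x -0.02 y 0.14 tilt deg 1.4 resid mm 1.5
t 6.3 tcp [0.5357 0.3139 0.0777] yaw 121.84 j [ 0.51  0.62  1.72  0.    0.8  -0.04] go cm [-5.29  0.07 -0.23] turn -0.16
0.3396758787329585 59.225175976753235
```

View pics/t1.png

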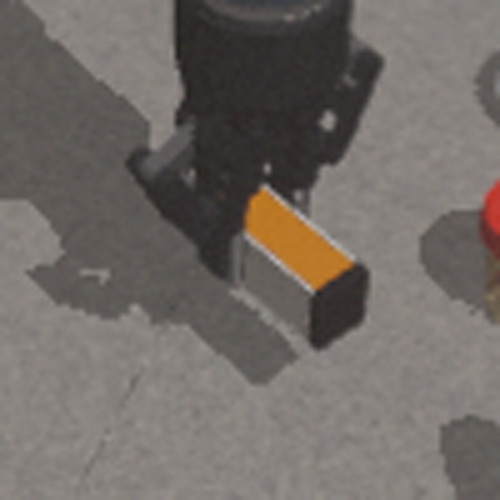

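jog_arm --pt "0 0 1 0" --pt "0 0 2 0" --pt "0 0 3 0" --pt "0 0 4 0" --pt "0 0 5 0" --pt "0 0 6 0" --pt "0 0 6.7 0" --pt "0 0 7 0" --pt "0 0 7 0" --pt "0 0 7 0" --claw 33

```text
time_s: 7.3
tcp_pos: [0.5355, 0.3139, 0.0071]
tcp_rot: [0.486, 0.874, 0.0, 0.0]
contact_force: [0.7, 0.4, -1.2]
grip_width: 0.34
grip_force: 59.2
```

jog_arm --pt "0 0 0 0" --pt "0 0 0 0" --pt "0 0 0 0" --pt "0 0 0 0" --pt "0 0 0 0" --pt "0 0 0 0" --pt "0 0 0 0" --pt "0 0 0 0" --pt "0 0 0 0" --pt "0 0 0 0" --claw 34

```text
time_s: 8.3
tcp_pos: [0.5352, 0.3138, 0.0068]
tcp_rot: [0.486, 0.874, -0.0, -0.0]
contact_force: [-0.3, -0.1, -1.8]
grip_width: 0.341
grip_force: 57.4
```

```bash
python3 -c "
from tilt import *
tilt(); to([.5642,.2694,.08],122); 
for i in range(4): print(r.sense()['grip_width'],r.sense()['grip_force'])"
```

```text
amber n 162
 ctr [0.549 0.289 0.039] normal [0.12 0.06 0.99] in tool: along x -0.01 y 0.13 tilt deg 0.6 resid mm 1.5
t 8.35 tcp [0.5352 0.3138 0.0068] yaw 121.86 j [ 0.51  0.73  1.73  0.    0.68 -0.04] go cm [-5.3   0.12 -7.32] turn -0.14
0.34493725190890123 57.38166153430939
0.34493725190890123 57.38166153430939
0.34493725190890123 57.38166153430939
0.34493725190890123 57.38166153430939
```

jog_arm --pt "0 0 0 0" --pt "0 0 0 0" --pt "0 0 0 0" --pt "0 0 0 0" --pt "0 0 0 0" --pt "0 0 0 0" --pt "0 0 0 0" --pt "0 0 0 0" --pt "0 0 0 0" --pt "0 0 0 0" --claw 34.5

```text
time_s: 9.35
tcp_pos: [0.5352, 0.3138, 0.0068]
tcp_rot: [0.486, 0.874, -0.0, -0.0]
contact_force: [0.0, -0.1, -2.8]
grip_width: 0.349
grip_force: 33.1
```

jog_arm --pt "0 0 0 0" --pt "0 0 0 0" --pt "0 0 0 0" --pt "0 0 0 0" --pt "0 0 0 0" --pt "0 0 0 0" --pt "0 0 0 0" --pt "0 0 0 0" --pt "0 0 0 0" --pt "0 0 0 0" --claw 35

```text
time_s: 10.35
tcp_pos: [0.5352, 0.3138, 0.0068]
tcp_rot: [0.486, 0.874, 0.0, 0.0]
contact_force: [-1.1, 0.7, -1.6]
grip_width: 0.352
grip_force: 12.5
```

jog_arm --pt "0 0 0 0" --pt "0 0 0 0" --pt "0 0 -0.3 0" --pt "0 0 -0.6 0" --pt "-0.1 0 -0.9 0" --pt "-0.2 0 -1.2 0" --pt "-0.3 0 -1.5 0" --pt "-0.4 0 -1.8 0" --pt "-0.5 0 -2.1 0" --pt "-0.5 0 -2.1 0" --claw 35.15

```text
time_s: 11.35
tcp_pos: [0.5381, 0.3095, 0.0283]
tcp_rot: [0.486, 0.874, 0.0, 0.0]
contact_force: [-0.6, -0.0, 0.5]
grip_width: 0.352
grip_force: 0.4
```

```bash
python3 -c "
from tilt import *
tilt(); print(r.sense()['grip_width'],r.sense()['grip_force'])"
```

```text
amber n 155
 ctr [0.549 0.289 0.036] normal [0.2  0.08 0.98] in tool: along x -0.04 y 0.21 tilt deg 2.3 resid mm 1.7
0.34981779226117676 0.45452085323631763
```

jog_arm --pt "0 0 0 0" --pt "0 0 0 0" --pt "0.2 0 0 0" --pt "0.5 0 0 0" --pt "0.8 0 0.5 0" --pt "0.8 0 1 0" --pt "0.8 0 1.5 0" --pt "0.8 0 2 0" --pt "0.8 0 2.5 0" --pt "0.8 0 2.5 0" --claw 38

```text
time_s: 12.4
tcp_pos: [0.5331, 0.3159, 0.0018]
tcp_rot: [0.486, 0.874, -0.001, -0.0]
contact_force: [-0.2, -0.4, -1.7]
grip_width: 0.381
grip_force: 0.0
```

jog_arm --pt "0 0 0 0" --pt "0 0 0 0" --pt "0 0 0 0" --pt "0 0 0 0" --pt "0 0 0 0" --pt "0 0 -0.2 0" --pt "0 0 -0.4 0" --pt "0 0 -0.7 0" --pt "0 0 -1 0" --pt "0 0 -1 0" --claw 35.03

```text
time_s: 13.4
tcp_pos: [0.5339, 0.3166, 0.0135]
tcp_rot: [0.486, 0.874, 0.0, 0.0]
contact_force: [-0.8, 0.7, 0.2]
grip_width: 0.348
grip_force: 2.7
```

```bash
python3 -c "
from tilt import *
tilt(); to([.5642,.2694,.08],122); print(r.sense()['grip_width'],r.sense()['grip_force'])"
```

```text
amber n 189
 ctr [0.548 0.291 0.042] normal [ 0.19 -0.07  0.98] in tool: along x -0.16 y 0.13 tilt deg 9.4 resid mm 1.5
t 13.45 tcp [0.5339 0.3166 0.0133] yaw 121.86 j [ 0.52  0.72  1.73  0.    0.69 -0.04] go cm [-5.61  0.08 -6.67] turn -0.14
0.348653633835901 2.754652351140976
```

It pivots under a light grip (9° tilt after 10 mm of lift). I carry on along the arc.

jog_arm --pt "-0.2 0 -0.35 0" --pt "-0.4 0 -0.7 0" --pt "-0.7 0 -1.05 0" --pt "-0.95 0 -1.35 0" --pt "-1.2 0 -1.65 0" --pt "-1.5 0 -1.95 0" --pt "-1.75 0 -2.2 0" --pt "-2.1 0 -2.45 0" --pt "-2.5 0 -2.7 0" --pt "-2.5 0 -2.7 0" --claw 35.02

```text
time_s: 14.45
tcp_pos: [0.5474, 0.2947, 0.0402]
tcp_rot: [0.486, 0.874, 0.0, 0.0]
contact_force: [0.1, -0.3, -0.9]
grip_width: 0.351
grip_force: 2.8
```

```bash
python3 -c "
from tilt import *
tilt('t2.png'); to([.5642,.2694,.08],122); print(r.sense()['grip_width'],r.sense()['grip_force'])"
```

```text
amber n 228
 ctr [0.56  0.271 0.053] normal [ 0.55 -0.36  0.75] in tool: along x -0.60 y 0.28 tilt deg 38.4 resid mm 2.1
t 14.5 tcp [0.5472 0.2949 0.0401] yaw 121.84 j [ 0.48  0.68  1.73 -0.    0.74 -0.08] go cm [-3.06  0.1  -3.99] turn -0.16
0.3484470285684992 2.852756716310978
```

View pics/t2.png

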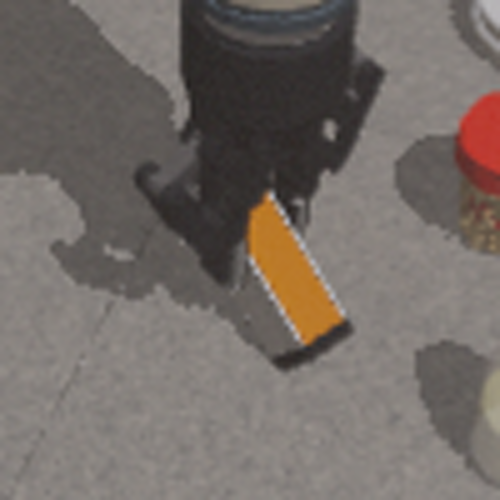

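The cell is at about 38°, its foot edge on the worktop at about (310,355) in the crop. I go on to upright.

jog_arm --pt "-0.55 0 -0.3 0" --pt "-1.1 0 -0.55 0" --pt "-1.7 0 -0.75 0" --pt "-2.25 0 -0.9 0" --pt "-2.85 0 -1 0" --pt "-3.45 0 -1.03 0" --pt "-4.05 0 -1.0 0" --pt "-4.65 0 -0.96 0" --pt "-5.2 0 -0.8 0" --pt "-5.7 0 -0.65 0"

```text
time_s: 15.5
tcp_pos: [0.5773, 0.2461, 0.0463]
tcp_rot: [0.486, 0.874, 0.0, 0.0]
contact_force: [-1.5, -0.6, 3.7]
grip_width: 0.35
grip_force: 4.1
```

```bash
python3 -c "
from tilt import *
tilt('t3.png'); to([.5642,.2694,.08],122); print(r.sense()['grip_width'],r.sense()['grip_force'])"
```

```text
amber n 157
 ctr [0.581 0.235 0.053] normal [ 0.63 -0.76  0.15] in tool: along x -0.98 y 0.14 tilt deg 81.2 resid mm 1.2
t 15.55 tcp [0.5776 0.2456 0.046 ] yaw 121.84 j [ 0.38  0.67  1.71 -0.    0.76 -0.17] go cm [ 2.73  0.12 -3.4 ] turn -0.16
0.3523050549222855 3.9342209324240685
```

View pics/t3.png

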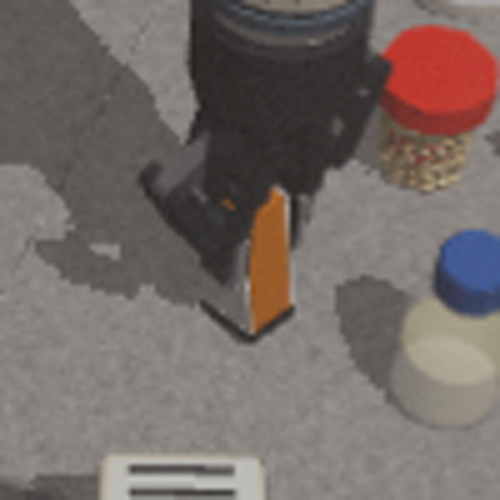

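Nearly upright. I open a little and let it settle, then retract upward to inspect.

jog_arm --pt "0 0 0 0" --pt "0 0 0 0" --pt "0 0 0 0" --pt "0 0 0 0" --pt "0 0 0 0" --pt "0 0 -0.1 0" --pt "0 0 -0.2 0" --pt "0 0 -0.3 0" --pt "0 0 -0.3 0" --pt "0 0 -0.3 0" --claw 50

```text
time_s: 16.55
tcp_pos: [0.5769, 0.2467, 0.0494]
tcp_rot: [0.486, 0.874, 0.0, 0.0]
contact_force: [0.6, -0.6, -0.2]
grip_width: 0.498
grip_force: 0.0
```

jog_arm --pt "0 0 0 0" --pt "0 0 -0.5 0" --pt "0 0 -1.5 0" --pt "0 0 -3 0" --pt "0 0 -5 0" --pt "0 0 -7 0" --pt "0 0 -9 0" --pt "1 0 -11 0" --pt "2 0 -13 0" --pt "2 0 -13 0" --claw 70

```text
time_s: 17.55
tcp_pos: [0.5679, 0.2653, 0.1838]
tcp_rot: [0.485, 0.874, 0.003, 0.002]
contact_force: [0.5, -0.3, 1.1]
grip_width: 0.697
grip_force: 0.0
```

Run:
```python
from h import *
to([.58,.243,.05],122)
p,d,c=snap('side'); q=proj(c,[[.58,.24,.04]])[0]; x,y=q.astype(int); x0,y0=x-50,y-60
save(cv2.resize(p[y0:y0+110,x0:x0+120],None,fx=5,fy=5,interpolation=cv2.INTER_CUBIC),'up.png')
hsv=cv2.cvtColor(p,cv2.COLOR_RGB2HSV)
m=np.zeros(d.shape,bool); m[y-45:y+45,x-35:x+35]=1
am=m&(hsv[...,0]>5)&(hsv[...,0]<25)&(hsv[...,1]>150)&(hsv[...,2]>60)
v,u=np.nonzero(am&(d>0)); P=depthpts(c,np.c_[u,v],d[v,u])
print('amber',len(u),P[:,2].min(),P[:,2].max())
Q=P[np.abs(P[:,2]-.04)<.03]; ctr=Q.mean(0); n=np.linalg.svd(Q-ctr)[2][2]; print('face ctr',ctr.round(4),'n',n.round(3))
vv,uu=np.nonzero(m&(d>0)); T=depthpts(c,np.c_[uu,vv],d[vv,uu]); k=(T[:,2]>.074)&(T[:,2]<.086)&(np.hypot(T[:,0]-.58,T[:,1]-.24)<.05)
if k.sum()>10: print('top',cv2.minAreaRect((T[k,:2]*1000).astype(np.float32)),T[k].mean(0).round(4),k.sum())
```

```text
t 17.55 tcp [0.5679 0.2653 0.1838] yaw 121.91 j [ 0.42  0.48  1.67  0.    0.99 -0.14] go cm [-2.53 -0.15 13.38] turn -0.09
amber 217 0.009753676403662426 0.08317612746491876
face ctr [0.5856 0.2274 0.0414] n [ 0.541 -0.841  0.01 ]
top ((577.2605590820312, 242.83563232421875), (30.932992935180664, 37.33552169799805), 31.255823135375977) [0.5768 0.2413 0.0793] 185
```

View pics/up.png

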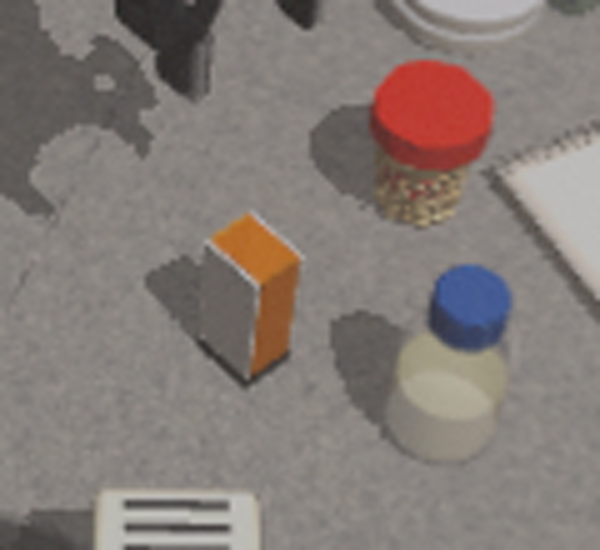

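The cell stands upright and free at about (250,300) in the crop (normal z 0.01, top at 80 mm). Now the regrip, at full force.

jog_arm --pt "-2.4 -0.1 0 0" --pt "-2.4 -0.1 1 0" --pt "-2.4 -0.1 3 0" --pt "-2.4 -0.1 5 0" --pt "-2.4 -0.1 7 0" --pt "-2.4 -0.1 9 0" --pt "-2.4 -0.1 11 0" --pt "-2.4 -0.1 13 0" --pt "-2.4 -0.1 13.8 0" --pt "-2.4 -0.1 13.8 0"

```text
time_s: 18.6
tcp_pos: [0.5767, 0.2422, 0.0394]
tcp_rot: [0.486, 0.874, -0.001, -0.001]
contact_force: [-0.7, -0.1, 0.3]
grip_width: 0.697
grip_force: 0.0
```

jog_arm --pt "0 0 0 0" --pt "0 0 0 0" --pt "0 0 0 0" --pt "0 0 0 0" --pt "0 0 0 0" --pt "0 0 0 0" --pt "0 0 0 0" --pt "0 0 0 0" --pt "0 0 0 0" --pt "0 0 0 0" --claw 0

```text
time_s: 19.6
tcp_pos: [0.5789, 0.2431, 0.0424]
tcp_rot: [0.486, 0.874, 0.001, 0.001]
contact_force: [0.6, -0.2, 6.6]
grip_width: 0.343
grip_force: 60.4
```

```bash
python3 -c "
from tilt import *
tilt(); to([.577,.243,.043],122); 
"
python3 - <<'E'
from h import *
# refine photometer, from first top and side pictures
for n in ('top','side'):
    d=np.load(n+'0.npy'); c=r.get_calibration(n); v,u=np.mgrid[0:400,0:640]; v=v.ravel();u=u.ravel(); k=d[v,u]>0
    v,u=v[k],u[k]
    Q=depthpts(c,np.c_[u,v],d[v,u]); 
    for nm,(a,b) in dict(lamp=(.515,.0825),det=(.493,-.052)).items():
        k=(np.hypot(Q[:,0]-a,Q[:,1]-b)<.055)&(Q[:,2]>.086)&(Q[:,2]<.1)
        P=plane(c,np.c_[u,v][k],.092)
        print(n,nm,[np.round(x,1) for x in cv2.minAreaRect((P[:,:2]*1000).astype(np.float32))],np.median(Q[k,2]).round(4))
    k=(Q[:,2]>.12)&(np.hypot(Q[:,0]-.504,Q[:,1]-.015)<.16); print(n,'tall near',Q[k][np.argsort(np.hypot(Q[k,0]-.504,Q[k,1]-.015))[:3]].round(3).tolist())
E
```

```text
amber n 156
 ctr [0.584 0.229 0.058] normal [ 0.65 -0.76  0.1 ] in tool: along x -0.98 y 0.15 tilt deg 84.3 resid mm 2.7
t 19.65 tcp [0.579  0.2431 0.0424] yaw 121.86 j [ 0.38  0.68  1.71  0.    0.75 -0.18] go cm [ 0.1  -0.17 -0.06] turn -0.14
top lamp [array([514.3,  83.5]), array([65.1, 69.2]), np.float64(80.7)] 0.0908
top det [array([493.4, -50.5]), array([65.6, 69.2]), np.float64(81.9)] 0.0909
top tall near [[0.573, -0.036, 0.149], [0.572, -0.038, 0.142], [0.573, -0.037, 0.196]]
side lamp [array([511.2,  77. ]), array([65.9, 69. ]), np.float64(81.9)] 0.0918
side det [array([490.2, -56. ]), array([66.3, 70. ]), np.float64(81.7)] 0.0921
side tall near [[0.57, -0.04, 0.13], [0.571, -0.039, 0.136], [0.571, -0.04, 0.125]]
```

jog_arm --pt "0 0 -0.5 0" --pt "0 0 -1.5 0" --pt "0 0 -3 0" --pt "0 0 -4.5 0" --pt "0 0 -6 0" --pt "0 0 -7.5 0" --pt "0 0 -9 0" --pt "0 0 -10.5 0" --pt "0 0 -12 0" --pt "0 0 -12 0"

```text
time_s: 20.65
tcp_pos: [0.5796, 0.2433, 0.1641]
tcp_rot: [0.486, 0.874, 0.002, 0.001]
contact_force: [0.7, 0.0, -2.0]
grip_width: 0.344
grip_force: 59.4
```

```bash
python3 -c "
from tilt import *
to([.503,.0145,.162],81.1); print(r.sense()['grip_force'])
T=np.array(r.sense()['tcp_pos'])
for n in ('side','top'):
    p,d,c=snap(n); v,u=np.nonzero(d>0); Q=depthpts(c,np.c_[u,v],d[v,u])
    k=(np.hypot(Q[:,0]-T[0],Q[:,1]-T[1])<.06)&(Q[:,2]<.22)&(Q[:,2]>.1)
    hsv=cv2.cvtColor(p,cv2.COLOR_RGB2HSV)[v,u]; a=k&(hsv[:,0]>5)&(hsv[:,0]<25)&(hsv[:,1]>150)&(hsv[:,2]>60)
    if a.sum()>10:
        A=Q[a]; print(n,a.sum(),A[:,2].min(),A[:,2].max())
        A=A[A[:,2]<.19]; m=A.mean(0); print(m.round(4),np.linalg.svd(A-m)[2][2].round(3))
"
```

```text
t 20.65 tcp [0.5796 0.2433 0.1641] yaw 121.86 j [ 0.38  0.51  1.67  0.    0.96 -0.18] go cm [-15.39 -18.59   0.21] turn 40.76
59.43286836147308
side 209 0.13184936545419945 0.2160881219479821
[0.5861 0.2277 0.1613] [ 0.537 -0.844 -0.002]
```

jog_arm --pt "-1.5 -1.9 0 4.5" --pt "-3.1 -3.7 0 9" --pt "-4.6 -5.6 0 13.5" --pt "-6.2 -7.4 0 18" --pt "-8.2 -9.9 0 23" --pt "-10.2 -12.4 0 28" --pt "-12.3 -14.9 0 33" --pt "-14 -17 0 38" --pt "-15.4 -18.6 0 40.8" --pt "-15.4 -18.6 0 40.8"

```text
time_s: 21.75
tcp_pos: [0.4998, 0.0119, 0.1604]
tcp_rot: [0.761, 0.649, -0.001, -0.001]
contact_force: [-0.2, 0.3, -1.7]
grip_width: 0.345
grip_force: 59.6
```

```bash
cat > gap.py <<'E'
from h import *
import sys
zc=float(sys.argv[1])  # height of the cell's own origin
b=np.radians(81.1); ey=np.array([np.cos(b),np.sin(b)]); ex=np.array([np.sin(b),-np.cos(b)])
to([.503,.0145,.162],81.1); T=np.array(r.sense()['tcp_pos'])
for n in ('side','top'):
    p,d,c=snap(n); v,u=np.nonzero(d>0); Q=depthpts(c,np.c_[u,v],d[v,u]); S=(Q[:,:2]-T[:2])@np.c_[ex,ey]
    hsv=cv2.cvtColor(p,cv2.COLOR_RGB2HSV)[v,u]
    a=(np.abs(S)<.04).all(1)&(Q[:,2]>zc+.005)&(Q[:,2]<zc+.083)&(hsv[:,0]>5)&(hsv[:,0]<25)&(hsv[:,1]>150)&(hsv[:,2]>60)
    f=a&(Q[:,2]<zc+.072)&(Q[:,2]>zc+.012)
    if f.sum()>15:
        A=Q[f]; m=A.mean(0); N=np.linalg.svd(A-m)[2][2]; s=S[f]; print(n,f.sum(),'face n along ex,ey,z',(N[:2]@ex).round(3),(N[:2]@ey).round(3),N[2].round(3),'ey median mm',np.median(s[:,1])*1000,'ex range',np.percentile(s[:,0],[2,98])*1000,'z',A[:,2].min(),A[:,2].max())
    for nm,y0 in (('lamp',.068),('det',-.068)):
        k=(np.abs(S[:,0])<.045)&(np.abs(S[:,1]-y0)<.045)&(Q[:,2]>.089)&(Q[:,2]<.096)
        if k.sum()>30:
            s=S[k]*1000; print(n,nm,k.sum(),'ex',np.percentile(s[:,0],[1,99]).round(1),'ey',np.percentile(s[:,1],[1,99]).round(1),np.round(cv2.minAreaRect(s.astype(np.float32))[0],1))
x,y=proj(c:=r.get_calibration('side'),[[.503,.0145,.09]])[0].astype(int)
if len(sys.argv)>2: 
    p=snap('side')[0]; save(cv2.resize(p[y-60:y+60,x-60:x+60],None,fx=5,fy=5,interpolation=cv2.INTER_CUBIC),sys.argv[2])
E
python3 gap.py .122
```

```text
t 21.75 tcp [0.4998 0.0119 0.1604] yaw 80.87 j [ 0.    0.35  1.95 -0.    0.84  0.16] go cm [ 0.3   0.27 -0.16] turn -0.23
side 223 face n along ex,ey,z 0.004 1.0 -0.008 ey median mm -17.473594954945387 ex range [-11.67904087  10.92487007] z 0.13406817172890317 0.1938158603864596
side lamp 34 ex [-32.7 -25.8] ey [37.7 94. ] [-28.3  66.5]
side det 1197 ex [-32.2  34.5] ey [-97.8 -35. ] [  1.8 -66.6]
top 42 face n along ex,ey,z -0.006 1.0 -0.002 ey median mm 21.650456043060657 ex range [-8.8240565  11.37901334] z 0.13521931292946476 0.19325009534554227
top lamp 576 ex [-28.8  36.5] ey [ 41.8 103.5] [ 4.3 72.6]
```

jog_arm --pt "0.1 0.22 0 0" --pt "0.1 0.22 0.5 0" --pt "0.1 0.22 1.7 0" --pt "0.1 0.22 3 0" --pt "0.1 0.22 4.5 0" --pt "0.1 0.22 6 0" --pt "0.1 0.22 7.4 0" --pt "0.1 0.22 8.6 0" --pt "0.1 0.22 9.2 0" --pt "0.1 0.22 9.2 0"

```text
time_s: 22.85
tcp_pos: [0.503, 0.0145, 0.0681]
tcp_rot: [0.76, 0.65, -0.001, -0.001]
contact_force: [0.3, 0.0, -1.9]
grip_width: 0.347
grip_force: 59.6
```

```bash
sed -i 's/zc+.012/zc+.006/' gap.py; python3 gap.py .026 gap1.png; python3 -c "
from h import *
T=np.array(r.sense()['tcp_pos']);c=r.get_calibration('side');p,d,c=snap('side')
v,u=np.nonzero(d>0);Q=depthpts(c,np.c_[u,v],d[v,u]);hsv=cv2.cvtColor(p,cv2.COLOR_RGB2HSV)[v,u]
k=(np.hypot(Q[:,0]-T[0],Q[:,1]-T[1])<.035)&(hsv[:,0]>5)&(hsv[:,0]<25)&(hsv[:,1]>150)&(hsv[:,2]>60)
print(np.percentile(Q[k,2],[1,50,99]),k.sum(),r.sense()['contact_force'])"
```

```text
t 22.85 tcp [0.503  0.0145 0.0681] yaw 81.07 j [ 0.01  0.51  1.99 -0.    0.64  0.16] go cm [-0.   -0.   -9.39] turn -0.03
side 137 face n along ex,ey,z 0.01 -1.0 -0.002 ey median mm -16.297431708165593 ex range [-11.70752689  10.97799927] z 0.046565019656010675 0.09769203459864784
side det 1195 ex [-34.9  31.8] ey [-100.8  -38.3] [ -1.  -69.6]
top 27 face n along ex,ey,z 0.008 -1.0 0.002 ey median mm 20.607426854228926 ex range [-9.49128676 11.44223153] z 0.04433629112148196 0.09662458675195085
top lamp 578 ex [-31.1  33.9] ey [ 39.  100.3] [ 1.6 69.9]
[0.04848249 0.10506994 0.14889102] 313 [ 0.36819297 -0.04317428 -1.22737126]
```

View pics/gap1.png

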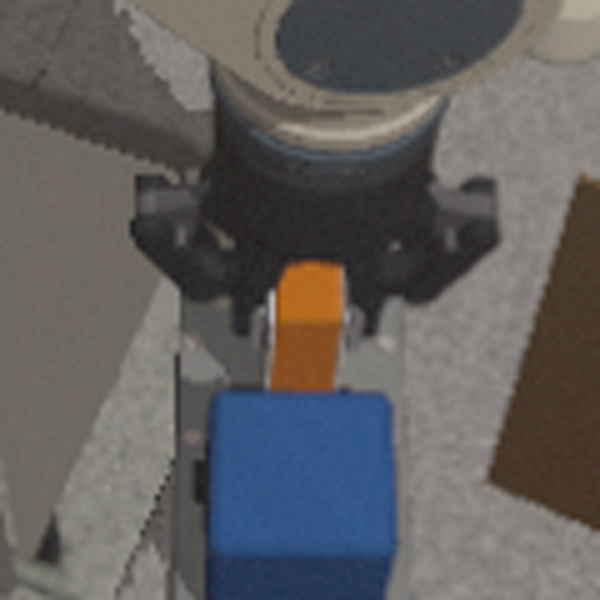

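The cell hangs upright in the gap between the blue detector (centre about (305,470)) and the lamp, clear of both. The two views say it sits about 2 mm too far toward the lamp, so I trim that.

jog_arm --pt "-0.1 0 0 0" --pt "-0.2 0 0 0" --pt "-0.2 0 0 0" --pt "-0.2 0 0 0" --pt "-0.2 0 0 0" --pt "-0.2 0 0 0" --pt "-0.2 0 0 0" --pt "-0.2 0 0 0" --pt "-0.2 0 0 0" --pt "-0.2 0 0 0"

```text
time_s: 24.05
tcp_pos: [0.5035, 0.0125, 0.0693]
tcp_rot: [0.76, 0.65, -0.0, -0.0]
contact_force: [0.3, 0.5, -1.6]
grip_width: 0.344
grip_force: 59.6
```

```bash
python3 gap.py .026; python3 -c "
from h import *
T=np.array(r.sense()['tcp_pos']);p,d,c=snap('side')
v,u=np.nonzero(d>0);Q=depthpts(c,np.c_[u,v],d[v,u]);hsv=cv2.cvtColor(p,cv2.COLOR_RGB2HSV)[v,u]
k=(np.hypot(Q[:,0]-T[0],Q[:,1]-T[1])<.035)&(hsv[:,0]>5)&(hsv[:,0]<25)&(hsv[:,1]>150)&(hsv[:,2]>60)&(Q[:,2]>.101)&(Q[:,2]<.112)
print('top face z',np.median(Q[k,2]),k.sum(),r.sense()['contact_force'],r.sense()['grip_force'])"
```

```text
t 24.05 tcp [0.5035 0.0125 0.0693] yaw 81.06 j [ 0.    0.51  1.99 -0.    0.64  0.16] go cm [ 0.19 -0.08 -9.27] turn -0.04
side 128 face n along ex,ey,z -0.001 -1.0 0.002 ey median mm -16.382539631984404 ex range [-11.15503951  10.36041038] z 0.05060257225355158 0.0979817608732233
side det 1205 ex [-35.7  31.5] ey [-98.9 -36.3] [ -1.8 -67.8]
top 30 face n along ex,ey,z 0.004 -1.0 0.004 ey median mm 20.375388204783835 ex range [-10.06414074  10.623591  ] z 0.036546723833829065 0.09698305802526241
top lamp 568 ex [-32.9  33.3] ey [ 40.4 102.5] [-0.1 72. ]
top face z 0.10663448349451266 155 [ 0.66040134 -0.29304946 -2.48061921] 59.62578356266022
```

jog_arm --pt "0 -0.07 0.06 0" --pt "0 -0.07 0.06 0" --pt "0 -0.07 0.06 0" --pt "0 -0.07 0.06 0" --pt "0 -0.07 0.06 0" --pt "0 -0.07 0.06 0" --pt "0 -0.07 0.06 0" --pt "0 -0.07 0.06 0" --pt "0 -0.07 0.06 0" --pt "0 -0.07 0.06 0"

```text
time_s: 25.2
tcp_pos: [0.5028, 0.0126, 0.0687]
tcp_rot: [0.76, 0.65, 0.0, 0.0]
contact_force: [0.2, -1.1, -1.3]
grip_width: 0.341
grip_force: 59.6
```

```bash
python3 -c "
from rig import r
s=r.sense(); print(s['tcp_pos'],s['grip_force'],s['contact_force']); print(r.sign_off())"
```

```text
[0.50281934 0.01256277 0.06872056] 59.62372899055481 [ 0.19560313 -1.14212478 -1.27714954]
the job is handed in; nothing more can be done
None
```

The cell was stood on its foot and let go, then regripped by its frosted faces and held upright in the photometer gap, measured within about 1–2 mm of midway and of beam centre; the job was handed in at about 25 s with the grip on, and the judging result was not shown.

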